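Book in a label spool and press its keyed shaft home in the unwinder hub

ROBOT

A 7-joint arm with a two-finger parallel gripper is mounted at the origin on the work surface. World frame = base frame: x ahead of the robot, y to its left, z up, the work surface at z = 0. Lengths are in m, angles in rad, forces in N, time in s.
With the tool pointing down it reaches from about 0.4 to 0.75 m from the base axis. Payload 19.5 kg.
Tool frame: the origin (TCP) lies between the finger pads, 19 mm behind the fingertips; this is the grasp point; x points along the fingers, y is the direction in which the jaws open and shut, and the axes are right-handed (so a half turn about x gives the same grasp; the last joint's range is limited). The gripper opens to 85 mm and grips with 20 to 120 N. Pads are 22 mm wide; open, the fingers measure 114 mm over their backs; the gripper's body (76 mm by 85 mm) begins 54 mm behind the grasp point. The pads swing forward as they close: fully open they stand 13 mm farther back than shut.
Start: joints at [1.225, 0.707, -0.028, 1.485, 0.022, 0.951, -0.075], TCP at [0.172, -0.549, 0.25] pointing down, gripper open.
Joint ranges: [-2.71, 2.71], [-0.32, 2.16], [-1.57, 1.52], [0, 2.45], [-1.46, 4.6], [0, 2.02], [-2.83, 2.83]. Speed limits (rad/s): [1.89, 1.89, 2.57, 2.57, 3.01, 3.01, 3.01].

INTERFACE

Orientations are given as [roll, pitch, yaw] about the fixed x, y, z axes, in that order (R = Rz(yaw) Ry(pitch) Rx(roll)).
In Python, from plant import status, imaging, workorder gives the robot as it stands.
- The arm moves only by the shell command python3 -m creep 'ROWS' [FORCE]. ROWS is JSON, a list of rows, each a list of 3 entries, a list of its own where there are three numbers: the turn, a rotation vector about the tool's x, y, z in units of 6 degrees (1.0 is 6 degrees), then the shift along the tool's x, y, z in units of 40 mm (1.0 is 40 mm), then the closure, from 0 (fully open) to 1 (shut). A call has 1 to 12 rows; each row shifts and turns the commanded pose from where the row before left it, along the tool's axes as they then stand; what a row does not reach is not made up. A row lasts 1/10 s, in which the tool goes at most 50 mm and 8.59 degrees, less where a joint would pass 70% of its speed; a pose out of reach is approached as far as the arm can. A call is refused whole if a number of a shift passes 1 or a number of a turn 1, either way. A call with a gripper value outside its range is refused whole. The fingers move at their own pace and stop on an object; FORCE is the grip in N (left out, the last holds). Time passes only in rows, so rows that do not move let the fingers close. It gives the time, the measured TCP pose, the force and the opening at its end, in the units of the state.
- status.sense(): the state, without advancing time (a new reading comes with each control period).
- imaging.camera(name): name is "scene" or "top" or "wrist"; returns the picture (420x560x3 uint8, red, green, blue); there is no depth.
- imaging.camera_params(name): a dict with "mtx" (3x3 intrinsics, pixels), "R" (3x3) and "t" (3): a world point X has camera coordinates R X + t. Camera axes: x right, y down, z forward; pixel columns grow to the right and rows downward; lengths in m; the calibration is good to about 2 mm. A picture is of the moment at which its call begins: read the wrist's pose just before it. camera_params takes no time and is no camera call; for the wrist camera it gives the pose at the moment of the call.
- workorder.close_job(): hands the job in, once; it reports no verdict.
Trained networks look in the newest picture that a camera, given by its name, has taken for a name from the list of things; names that differ only in an ending like _2 or _b are one class to them, and where a whole thing is asked for, a point or a joint stands for the part that bears it (a point fixed in the world has none). Each returns a list of dicts, best first, with "score" (0 to 1); they miss things now and then, are a little off and sometimes report something else, mostly with a low value. They report only what shows in the picture. A call takes as long as a camera call. They do not tell look-alikes from the thing itself.
- imaging.regions_of(name, camera): "region" (420x560 bool, what is visible of it) and "rect" ([left, top, right, bottom] in pixels, round what is visible of it).
- imaging.place_of(name, camera): "at" ([column, row] in pixels: a listed point, or the origin of a listed thing).
The state is a dict: "t": time; "joint_pos": joint angles; "dq": joint speeds; "joint_torque": joint torques, N m; "position": TCP position; "tcp_rot": TCP orientation; "force": force on the tool from outside, world axes, zero at the start; "wrist_torque": the same for the moment, N m; "gripper_width": finger opening in m.
Only numpy, scipy, OpenCV 4.12 (cv2) and the standard library are available. Lean on these libraries where they do the work, as an engineer would, in place of code of your own. Each camera call takes 0.05 s, during which the arm holds its last target. There are 200 camera calls.

TASK

Book in the label spool standing in front of the bench scanner: squeeze the scanner's trigger right in and let it spring back. Then take the spool by the knob on top, put its keyed shaft into the hub of the label unwinder, turn it until the key slips into the keyway and push it down against the ejector spring until its flange is fully home on the hub. Finish while still gripping the knob and pressing the spool firmly home (with about 15 N), so that a colleague can tighten the grub screw; leave the other things on the bench where they are.

Things in the scene. Friction and masses are not known exactly. Their poses are not given: they have to be found in the camera images.
- trigger (a joint): Trigger of the bench scanner, rad: 0 = sprung out, 0.30 = right in. Black bar 40 long, 18 wide, 8 thick on the window side of the upright grip, hinged at its lower end (110 above the bench, 23 ahead of scanner); the upper end swings 11 towards the grip. Takes about 2 N to start and 5 N at its upper end to be right in; springs back when let go.
- scanner: Pistol barcode scanner clamped head-down in a fixed steel cradle, grip straight up. Origin on the bench under the grip; x out of the amber window towards the spool, z up. Grip 30 x 30, 107 to 176 above the bench (butt 32 x 32 at the top), back face at x -16. Head 60 to 108 high, x -40 to 82, 66 wide. Base plate 130 x 90. Grip plus trigger measures 54 along x at rest, 43 squeezed in.
- trigger_tip (a point): Point on the trigger's front (window side) face near its upper end, about 143 above the bench; moves with the trigger.
- grip_back (a point): Point on the back face of the scanner's grip (away from the window), 144 above the bench.
- spool: Label spool, about 330 g: aluminium flange (80 across, 4 thick) carrying a white label roll (74 across, 4 to 49 above the origin, barcode tag on the side away from the key), a black knob on top, a keyed steel shaft below. Origin on the axis at the flange's underside; z up, x to the key. It starts with its flange on the rim of the rest, the shaft hanging free inside, clear of the walls.
- spool_knob (a point): On the spool's axis at the middle of its knob, 72 above the flange's underside: where to grip. The knob is a bar 16 wide (spool y), 54 to 86 above the flange's underside, with flat parallel sides from 25 behind the axis (spool x) to 13 ahead, then a pointed nose to 21 ahead with a white line; the nose points the way the key does.
- spool_tip (a point): Lower end of the spool's shaft, on the axis, 38 below the flange's underside. Shaft 25 diameter, the last 6 tapering to 16. The key is 8 wide, stands out to 18.5 from the axis and runs from the flange down to 24 below it, so the shaft enters a bore by 14 before the key meets the hub's face.
- rest: Black round cup, 92 across at the foot and 82 at the rim, 46 high, open on top, fixed to the bench with its centre about 165 from scanner in front of the window; the spool stands on its rim. Origin at its underside centre.
- hub: Steel hub, 66 across, of the label unwinder (grey motor box 200 x 190, 48 high, platter 150 across). Origin on the axis at the hub's top face, 92 above the bench; z up, x to the keyway. Bore 27 diameter, 38 deep; keyway 10.4 wide out to 20 from the axis, full depth, in line with the black line on the platter. Held by its motor up to 0.8 N m. Spool home: origins and x axes coincide.
- unwinder: The label unwinder's motor box. Origin on the bench 90 in front of the hub's axis, x away from the robot towards the hub. The box reaches 30 in front of and 190 behind the origin, 95 to either side; on it, two guide posts 114 high at 178 behind the origin and 83 to either side.
- ejector (a joint): Brass spring plunger at the bottom of the hub's bore, m: 0 = up, 0.010 = pushed down by a spool fully home. The shaft's tip meets it when the spool is 10 mm short of home; it pushes back with 6 N rising to 9 N at home, more than the spool's weight, so a spool let go rises about 10 mm.
- phone_a: Bystander: black phone lying between the machines, 148 x 72 x 8. Origin at its underside centre.
- phone_b: Bystander: silver-backed phone lying at the left, 148 x 72 x 8. Origin at its underside centre.
- cleaner: Bystander: clear bottle with white cap, 48 across, 135 high. Origin at its underside centre.
- plain_roll: Bystander: white label roll with no flange, shaft or knob, 74 across, 45 high. Origin at its underside centre.
- screwdriver: Bystander: screwdriver with black handle, 150 long, lying flat. Origin at its underside centre.
- carton: Bystander: white phone carton 165 x 95 x 45. Origin at its underside centre.
- tape: Bystander: ring of clear tape lying flat, 90 across, 24 high. Origin at its underside centre.
There are look-alikes about, which are no part of the job. What is shaped like the rest but purple or yellow is not meant.

How it is judged:
On the way, in this order (a step that is already met when the one before it is completed fails the run):
1. the trigger is squeezed right in while the spool stands in front of the scanner (value of joint trigger above 0.24 rad and distance between spool and rest below 0.056 m), for 0.1 s.
2. the trigger has sprung back, the spool still in its rest (value of joint trigger below 0.05 rad and distance between spool and rest below 0.056 m), for 0.1 s.
3. the spool is carried to the hub, held by its knob (horizontal distance between spool and hub below 0.02 m and z of spool in the frame of hub above 0.012 m and contact force between the fingers and spool above 1 N), for 0.05 s.
At the end, for the whole second after the job is handed in: Flange within 1.8 mm of the hub face, axes within 3 mm and 0.06 rad, key in keyway (x axes within 0.15 rad), ejector down over 8 mm, spool still, pressing the hub itself with over 2 N; fingers grip the knob (over 2 N, TCP within 28 mm of its middle); trigger out again (under 0.05 rad) (z of spool in the frame of hub below 0.0018 m and horizontal distance between spool and hub below 0.003 m and angle between the z axis of spool and the z axis of hub, either way round below 0.06 rad and angle between the x axis of spool and the x axis of hub, either way round below 0.15 rad and value of joint ejector above 0.008 m and contact force between spool and hub above 2 N and contact force between the fingers and spool above 2 N and distance between the grasp point and spool_knob below 0.028 m and value of joint trigger below 0.05 rad and linear speed of spool below 0.02 m/s); the arm keeps its last pose, push and grip.
It fails at once if one of the other things on the bench is knocked or moved by more than 30 mm (distance of any of phone_a, phone_b, cleaner, plain_roll, screwdriver, carton, tape from where it was at the start of the episode above 0.03 m).
It also fails if it takes over 58 s, if anything falls off the work surface, if the arm or the gripper's body presses on something with over 40 N, if the wrist force passes 120 N, or if a joint passes its speed limit or range.

## Working session

There is one attempt and no reset: what is moved stays moved. The work goes in short steps, Python scripts to look and compute and a shell command to move; the robot and the scene stay as the last step left them, time stands still between calls to the robot, and variables do not carry over. Pictures are saved under pics/ and viewed, about 8 in all and at most 12, crops included, and the job is handed in when it is done.

```bash
mkdir -p pics; ls
cat > h.py <<'E'
import numpy as np, cv2
from plant import status, imaging, workorder
from scipy.spatial.transform import Rotation as Ro
def cam(n,f=None):
    p=imaging.camera_params(n); im=imaging.camera(n)
    if f: cv2.imwrite('pics/'+f,im[:,:,::-1])
    return im,p
def proj(p,X):
    c=p['R']@np.array(X,float)+np.array(p['t']).ravel(); q=p['mtx']@c; return q[:2]/q[2]
def ray(p,uv,z):
    R=np.array(p['R']);t=np.array(p['t']).ravel()
    d=R.T@np.linalg.solve(p['mtx'],[uv[0],uv[1],1.]); o=-R.T@t
    return o+d*(z-o[2])/d[2]
E
python3 - <<'E'
from h import *
s=status.sense(); print({k:np.round(v,3) for k,v in s.items()})
for n in ['scene','top']:
    im,p=cam(n,n+'1.png'); print(n,'cam at',np.round(-np.array(p['R']).T@np.array(p['t']).ravel(),3))
    for k,z in [('scanner',0),('trigger_tip',.143),('grip_back',.144),('spool',.046),('spool_knob',.118),('rest',0),('hub',.092),('unwinder',0),('phone_a',0),('cleaner',0),('plain_roll',0),('screwdriver',0),('carton',0),('tape',0)]:
        print(k,[(round(d['score'],2),np.round(d['at']).tolist(),np.round(ray(p,d['at'],z),3).tolist()[:2]) for d in imaging.place_of(k,n)[:3]])
a=cv2.imread('pics/scene1.png');
E
```

```text
pics
{'t': np.float64(0.0), 'joint_pos': array([ 1.225,  0.707, -0.028,  1.485,  0.022,  0.951, -0.075]), 'dq': array([ 0.   ,  0.001, -0.   , -0.   , -0.   ,  0.002,  0.001]), 'joint_torque': array([ 1.0000e-03, -8.8322e+01,  1.2350e+00, -2.3617e+01,  1.7000e-02,
        7.0000e-03,  0.0000e+00]), 'position': array([ 0.172, -0.548,  0.25 ]), 'tcp_rot': array([-1.515,  1.57 ,  1.93 ]), 'force': array([-0.462, -0.072, -0.421]), 'wrist_torque': array([-0.06 ,  0.009, -0.014]), 'gripper_width': np.float64(0.086)}
scene cam at [1.174 1.008 1.034]
scanner [(0.89, [347.0, 268.0], [0.423, 0.188])]
trigger_tip [(0.57, [341.0, 237.0], [0.466, 0.199]), (0.57, [348.0, 368.0], [0.709, 0.544])]
grip_back [(0.68, [357.0, 230.0], [0.41, 0.196])]
spool [(0.9, [297.0, 278.0], [0.6, 0.186])]
spool_knob [(0.71, [299.0, 260.0], [0.6, 0.192])]
rest [(0.91, [243.0, 301.0], [0.75, 0.149]), (0.83, [300.0, 288.0], [0.588, 0.187]), (0.82, [190.0, 256.0], [0.802, -0.093])]
hub [(0.72, [252.0, 182.0], [0.512, -0.228]), (0.51, [339.0, 238.0], [0.432, 0.15])]
unwinder [(0.68, [272.0, 197.0], [0.431, -0.233])]
pho
[... 719 characters left out ...]
], [0.601, 0.187])]
rest [(0.96, [301.0, 132.0], [0.805, -0.083]), (0.89, [220.0, 147.0], [0.762, 0.161]), (0.76, [195.0, 307.0], [0.293, 0.232])]
hub [(0.97, [357.0, 218.0], [0.524, -0.223]), (0.74, [264.0, 145.0], [0.737, 0.029]), (0.45, [212.0, 206.0], [0.566, 0.173])]
unwinder [(0.92, [350.0, 255.0], [0.43, -0.214])]
phone_a [(0.94, [278.0, 249.0], [0.453, -0.004]), (0.76, [116.0, 191.0], [0.634, 0.469])]
cleaner [(0.9, [262.0, 144.0], [0.767, 0.034]), (0.52, [356.0, 217.0], [0.54, -0.237])]
plain_roll [(0.76, [432.0, 255.0], [0.426, -0.45])]
screwdriver [(0.48, [270.0, 192.0], [0.621, 0.014])]
carton [(0.79, [435.0, 194.0], [0.604, -0.472])]
tape [(0.75, [129.0, 290.0], [0.344, 0.419])]
```

View pics/top1.png

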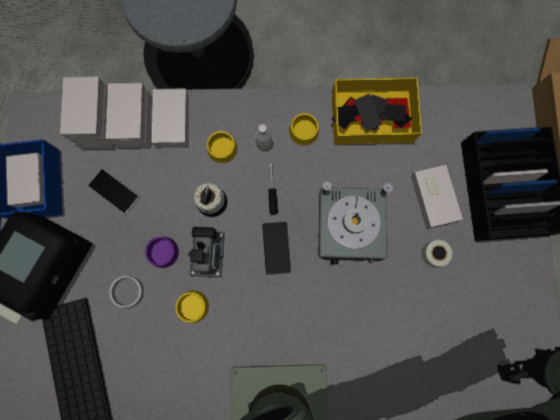

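View pics/scene1.png

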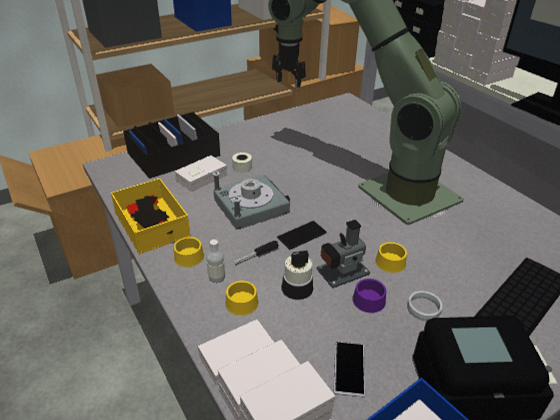

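```bash
cat >> h.py <<'E'
def tool():
    s=status.sense(); return np.array(s['position']),Ro.from_euler('xyz',s['tcp_rot']).as_matrix(),s
def yawy(R): # heading of tool y
    return np.arctan2(R[1,1],R[0,1])
def plan(X,head=None):
    P,R,s=tool(); print('t',round(float(s['t']),2),'pos',P.round(4),'down',R[:,0].round(3),'ydir deg',np.degrees(yawy(R)).round(2),'q',np.round(s['joint_pos'],2),'F',np.round(s['force'],1),'w',round(float(s['gripper_width']),4))
    if X is not None: print('  shift units (current axes)',(R.T@(np.array(X)-P)/.04).round(3))
    if head is not None:
        T=np.column_stack([[0,0,-1],[np.cos(head),np.sin(head),0],np.cross([0,0,-1],[np.cos(head),np.sin(head),0])])
        print('  turn units',(np.degrees(Ro.from_matrix(R.T@T).as_rotvec())/6).round(3),' shift after turn',(T.T@(np.array(X)-P)/.04).round(3))
E
python3 - <<'E'
from h import *
plan([.42,-.25,.3],0); p=imaging.camera_params('wrist'); P,R,s=tool(); print(R.round(3)); c=-p['R'].T@p['t']; print('cam in tool',(R.T@(c-P)).round(3),'axes',(R.T@p['R'].T).round(3),p['mtx'])
plan([.51,.2,.3],0)
a=cv2.imread('pics/top1.png');
E
```

```text
t 1.5 pos [ 0.172  -0.5487  0.25  ] down [-0.  0. -1.] ydir deg -72.6 q [ 1.23  0.71 -0.03  1.48  0.02  0.95 -0.08] F [ 0.8  0.7 -0. ] w 0.0853
  shift units (current axes) [-1.25  -5.27  -8.149]
  turn units [-12.099  -0.      0.   ]  shift after turn [-1.25   6.2   -7.467]
[[-0.     0.299 -0.954]
 [ 0.    -0.954 -0.299]
 [-1.    -0.     0.   ]]
cam in tool [-0.124 -0.001 -0.08 ] axes [[-0.    -0.306  0.952]
 [ 1.    -0.     0.   ]
 [ 0.     0.952  0.306]] [[309.55848345   0.         279.77334742]
 [  0.         309.55848345 209.02827373]
 [  0.           0.           1.        ]]
t 1.5 pos [ 0.172  -0.5487  0.25  ] down [-0.  0. -1.] ydir deg -72.6 q [ 1.23  0.71 -0.03  1.48  0.02  0.95 -0.08] F [ 0.8  0.7 -0. ] w 0.0853
  shift units (current axes) [ -1.25  -15.332 -13.661]
  turn units [-12.099  -0.      0.   ]  shift after turn [ -1.25    8.45  -18.717]
```

```bash
python3 -m creep '[[[0,0,0],[-0.04,-0.43,-0.89],0],[[0,0,0],[-0.04,-0.43,-0.89],0],[[0,0,0],[-0.04,-0.43,-0.89],0],[[0,0,0],[-0.04,-0.43,-0.89],0],[[0,0,0],[-0.04,-0.43,-0.89],0],[[0,0,0],[-0.04,-0.43,-0.89],0],[[0,0,0],[-0.04,-0.43,-0.89],0],[[0,0,0],[-0.04,-0.43,-0.89],0],[[0,0,0],[-0.04,-0.43,-0.89],0],[[0,0,0],[-0.04,-0.43,-0.89],0],[[0,0,0],[-0.04,-0.43,-0.89],0],[[0,0,0],[-0.04,-0.43,-0.89],0]]'
python3 -m creep '[[[-1,0,0],[0,0,0],0],[[-1,0,0],[0,0,0],0],[[-1,0,0],[0,0,0],0],[[-1,0,0],[0,0,0],0],[[-1,0,0],[0,0,0],0],[[-1,0,0],[0,0,0],0],[[-1,0,0],[0,0,0],0],[[-1,0,0],[0,0,0],0],[[-1,0,0],[0,0,0],0],[[-1,0,0],[0,0,0],0],[[-1,0,0],[0,0,0],0],[[0,0,0],[0,0,0],0]]'
python3 - <<'E'
from h import *
plan([.52,-.225,.27],0)
im,p=cam('wrist','w1.png')
for k,z in [('hub',.092),('unwinder',0)]:
    print(k,[(round(d['score'],2),np.round(d['at']).tolist(),np.round(ray(p,d['at'],z),4).tolist()[:2]) for d in imaging.place_of(k,'wrist')[:3]])
E
```

```text
t: 2.7
position: [0.519, -0.2226, 0.2694]
tcp_rot: [2.92, 1.571, 0.083]
force: [0.1, -0.7, -0.3]
gripper_width: 0.0854
t: 3.9
position: [0.5178, -0.2241, 0.2692]
tcp_rot: [-2.868, 1.571, 1.731]
force: [-0.3, 0.3, 0.6]
gripper_width: 0.0856
t 3.9 pos [ 0.5178 -0.2241  0.2692] down [-0.  0. -1.] ydir deg -6.5 q [ 0.51  0.68 -0.3   1.49  0.22  1.01  0.04] F [-0.3  0.3  0.6] w 0.0856
  shift units (current axes) [-0.021  0.057  0.016]
  turn units [-1.083e+00 -2.000e-03  1.000e-03]  shift after turn [-0.021  0.055  0.023]
hub [(0.8, [284.0, 187.0], [0.5232, -0.219])]
unwinder [(0.82, [213.0, 174.0], [0.4331, -0.2131])]
```

View pics/w1.png

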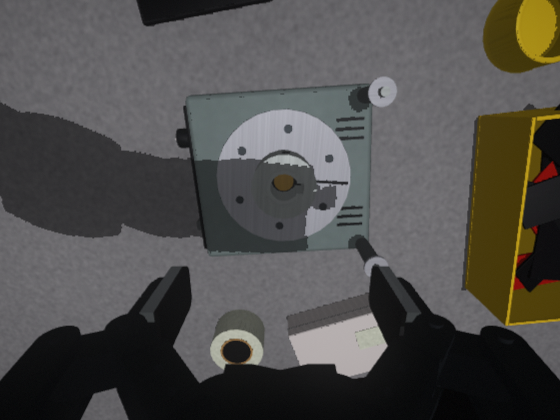

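Run:
```python
from h import *
a=cv2.imread('pics/w1.png'); c=a[135:230,220:360]; c=cv2.convertScaleAbs(c,alpha=1.5,beta=20)
cv2.imwrite('pics/w1c.png',cv2.resize(c,None,fx=5.5,fy=5.5,interpolation=cv2.INTER_CUBIC))
p=imaging.camera_params('wrist')
# dark line fit
g=cv2.cvtColor(a,cv2.COLOR_BGR2GRAY).astype(float)
pts=[]
for u in range(320,347):
    col=g[174:192,u]; w=np.clip(col.max()*.75-col,0,None)
    print(u,col.astype(int).tolist()) if u in(320,330,340) else 0
    v=174+np.argmin(col); k=slice(max(v-2-174,0),v+3-174); ww=np.clip(np.median(col)-col[k],0,None); pts.append((u,(np.arange(174,192)[k]*ww).sum()/max(ww.sum(),1e-6)))
print(np.round(pts,1).tolist())
for s in (slice(4,None),slice(12,None)):
    P=np.array(pts)[s]; f=np.polyfit(P[:,0],P[:,1],1); A=ray(p,(320,np.polyval(f,320)),.06);B=ray(p,(347,np.polyval(f,347)),.06); d=B-A; print('head',np.degrees(np.arctan2(d[1],d[0])),A,B)
```

```text
320 [159, 159, 160, 160, 159, 159, 119, 40, 52, 118, 158, 151, 141, 141, 142, 116, 76, 77]
330 [159, 160, 159, 160, 159, 159, 130, 67, 42, 89, 104, 76, 76, 76, 75, 75, 75, 75]
340 [159, 158, 158, 158, 156, 155, 156, 116, 42, 51, 115, 155, 155, 154, 154, 154, 154, 154]
[[320.0, 181.5], [321.0, 181.5], [322.0, 181.5], [323.0, 181.5], [324.0, 181.6], [325.0, 181.6], [326.0, 181.3], [327.0, 181.5], [328.0, 181.8], [329.0, 181.8], [330.0, 181.7], [331.0, 182.0], [332.0, 182.0], [333.0, 182.0], [334.0, 182.1], [335.0, 182.0], [336.0, 182.1], [337.0, 182.4], [338.0, 182.5], [339.0, 182.5], [340.0, 182.5], [341.0, 182.7], [342.0, 182.9], [343.0, 182.6], [344.0, 182.5], [345.0, 182.7], [346.0, 182.8]]
head -10.557043350088463 [ 0.5628352  -0.22454325  0.06      ] [ 0.59218514 -0.23001317  0.06      ]
head -10.342261501846066 [ 0.56282852 -0.2246283   0.06      ] [ 0.59218655 -0.22998593  0.06      ]
```

View pics/w1c.png

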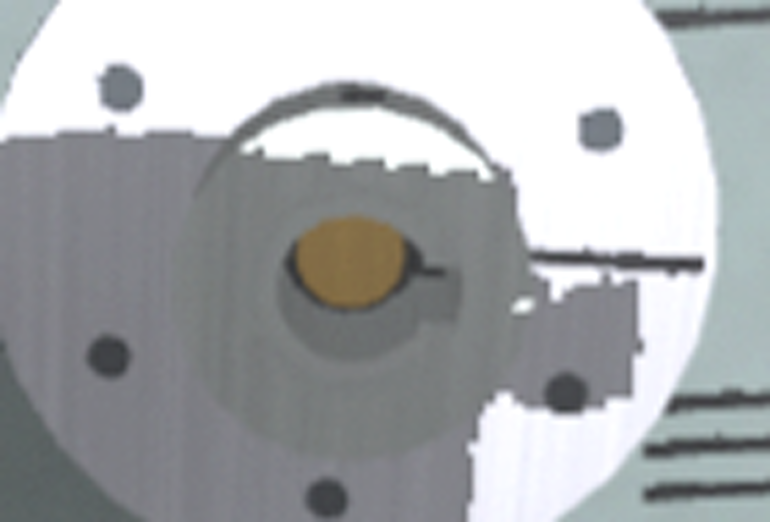

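```bash
python3 -m creep '[[[0,0,0],[-0.06,-0.1,-0.87],0],[[0,0,0],[-0.06,-0.1,-0.87],0],[[0,0,0],[-0.06,-0.1,-0.87],0],[[0,0,0],[-0.06,-0.1,-0.87],0],[[0,0,0],[-0.06,-0.1,-0.87],0],[[0,0,0],[-0.06,-0.1,-0.87],0],[[0,0,0],[-0.06,-0.1,-0.87],0],[[0,0,0],[-0.06,-0.1,-0.87],0],[[0,0,0],[-0.06,-0.1,-0.87],0],[[0,0,0],[-0.06,-0.1,-0.87],0],[[0,0,0],[-0.06,-0.1,-0.87],0],[[0,0,0],[0,0,0],0]]'
python3 - <<'E'
from h import *
im,p=cam('wrist','w2.png')
for k,z in [('scanner',0),('trigger_tip',.143),('grip_back',.144),('spool',.046),('spool_knob',.118),('rest',0)]:
    print(k,[(round(d['score'],2),np.round(d['at']).tolist(),np.round(ray(p,d['at'],z),4).tolist()[:2]) for d in imaging.place_of(k,'wrist')[:3]])
plan([.43,.2,.3],0)
E
```

```text
t: 5.25
position: [0.5174, 0.1662, 0.2958]
tcp_rot: [-3.033, 1.568, 1.568]
force: [-0.1, -0.9, 0.7]
gripper_width: 0.0854
scanner [(0.83, [211.0, 152.0], [0.4286, 0.2027])]
trigger_tip [(0.63, [218.0, 174.0], [0.4654, 0.1963]), (0.2, [252.0, 280.0], [0.4808, 0.0852])]
grip_back [(0.6, [161.0, 178.0], [0.4135, 0.1991])]
spool [(0.74, [345.0, 154.0], [0.5992, 0.1862])]
spool_knob [(0.63, [358.0, 166.0], [0.5973, 0.1848])]
rest [(0.8, [459.0, 160.0], [0.761, 0.1546]), (0.69, [214.0, 48.0], [0.4545, 0.3257]), (0.66, [479.0, 308.0], [0.8078, -0.0871])]
t 5.6 pos [0.5183 0.1606 0.2957] down [ 0. -0. -1.] ydir deg -6.69 q [-0.22  0.61 -0.27  1.52  0.18  1.03 -0.65] F [-0.6  0.5 -0.1] w 0.0854
  shift units (current axes) [-0.108 -2.307 -0.722]
  turn units [-1.116e+00  1.000e-03 -0.000e+00]  shift after turn [-0.108 -2.208 -0.986]
```

View pics/w2.png

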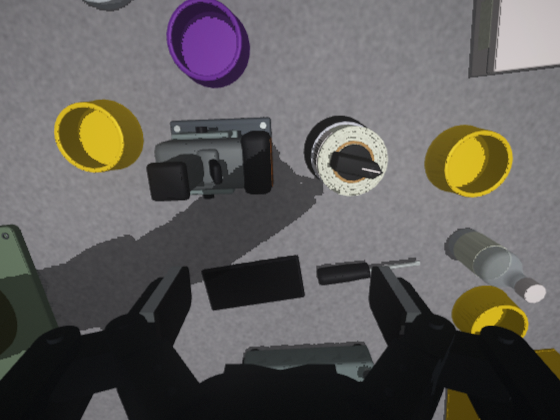

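```bash
python3 -m creep '[[[0,0,0],[0,-0.73,-0.23],0],[[0,0,0],[0,-0.73,-0.23],0],[[0,0,0],[0,-0.72,-0.24],0],[[0,0,0],[0.5,0,0],0],[[0,0,0],[0.5,0,0],0],[[0,0,0],[0,0,0],0],[[0,0,0],[0,0,0],0],[[0,0,0],[0,0,0],0]]'
python3 - <<'E'
from h import *
im,p=cam('wrist','w3.png')
for k,z in [('trigger_tip',.143),('grip_back',.144)]:
    print(k,[(round(d['score'],2),np.round(d['at']).tolist(),np.round(ray(p,d['at'],z),4).tolist()[:2]) for d in imaging.place_of(k,'wrist')[:3]])
plan([.435,.1985,.142],-.1)
E
```

```text
t: 6.4
position: [0.4352, 0.1992, 0.2565]
tcp_rot: [2.232, 1.57, 0.546]
force: [-0.0, 0.2, -0.5]
gripper_width: 0.0854
trigger_tip [(0.83, [317.0, 210.0], [0.4661, 0.1979])]
grip_back [(0.94, [253.0, 215.0], [0.4139, 0.2002]), (0.56, [428.0, 183.0], [0.554, 0.2105])]
t 6.55 pos [0.435  0.1992 0.2562] down [ 0.001  0.    -1.   ] ydir deg -6.62 q [-0.34  0.56 -0.26  1.81  0.19  0.79 -0.82] F [ 0.2  0.5 -0.3] w 0.0855
  shift units (current axes) [2.855 0.    0.019]
  turn units [-0.148 -0.005 -0.007]  shift after turn [2.855e+00 2.000e-03 1.700e-02]
```

View pics/w3.png

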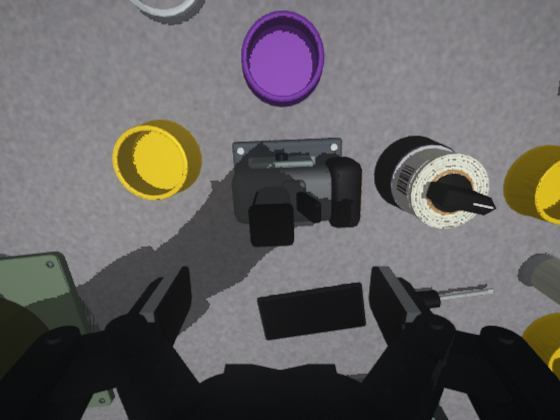

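```bash
python3 -m creep '[[[0,0,0],[0.6,0,0],0],[[0,0,0],[0.6,0,0],0],[[0,0,0],[0.6,0,0],0],[[0,0,0],[0.6,0,0],0],[[0,0,0],[0.45,0,0],0],[[0,0,0],[0,0,0],0],[[0,0,0],[0,0,0],0]]' 20
python3 -m creep '[[[0,0,0],[0,0,0],1],[[0,0,0],[0,0,0],1],[[0,0,0],[0,0,0],1],[[0,0,0],[0,0,0],1],[[0,0,0],[0,0,0],1],[[0,0,0],[0,0,0],1],[[0,0,0],[0,0,0],1],[[0,0,0],[0,0,0],1],[[0,0,0],[0,0,0],1],[[0,0,0],[0,0,0],1]]' 20
python3 - <<'E'
from h import *
plan(None)
E
```

```text
t: 7.25
position: [0.4349, 0.1993, 0.1423]
tcp_rot: [2.269, 1.571, 0.583]
force: [0.4, 0.2, 0.6]
gripper_width: 0.0856
t: 8.25
position: [0.4352, 0.1994, 0.1425]
tcp_rot: [2.115, 1.569, 0.43]
force: [-0.8, -0.7, 11.6]
gripper_width: 0.0439
t 8.25 pos [0.4352 0.1994 0.1425] down [ 0.002  0.001 -1.   ] ydir deg -6.57 q [-0.39  0.75 -0.18  1.95  0.28  0.46 -0.89] F [-0.8 -0.7 11.6] w 0.0439
```

```bash
python3 -m creep '[[[0,0,0],[0,0,0],1],[[0,0,0],[0,0,0],1],[[0,0,0],[0,0,0],1],[[0,0,0],[0,0,0],1]]' 40
python3 -m creep '[[[0,0,0],[0,0,0],0],[[0,0,0],[0,0,0],0],[[0,0,0],[0,0,0],0],[[0,0,0],[0,0,0],0],[[0,0,0],[0,0,0],0],[[0,0,0],[0,0,0],0],[[0,0,0],[0,0,0],0],[[0,0,0],[-0.5,0,0],0],[[0,0,0],[-1,0,0],0],[[0,0,0],[-1,0,0],0],[[0,0,0],[-1,0,0],0]]' 40
python3 - <<'E'
from h import *
plan([.58,.187,.28])
E
```

```text
t: 8.65
position: [0.4351, 0.1995, 0.1426]
tcp_rot: [2.077, 1.569, 0.392]
force: [-4.3, -1.9, 15.9]
gripper_width: 0.0423
t: 9.75
position: [0.4344, 0.1991, 0.2833]
tcp_rot: [-1.954, 1.57, 2.643]
force: [-0.2, 0.1, -0.7]
gripper_width: 0.0855
t 9.75 pos [0.4344 0.1991 0.2833] down [-0.  0. -1.] ydir deg -6.59 q [-0.33  0.53 -0.28  1.77  0.18  0.87 -0.8 ] F [-0.2  0.1 -0.7] w 0.0855
  shift units (current axes) [ 0.082  3.651 -0.117]
```

```bash
python3 -m creep '[[[0,0,0],[0,0.82,-0.03],0],[[0,0,0],[0,0.82,-0.03],0],[[0,0,0],[0,0.82,-0.03],0],[[0,0,0],[0,0.82,-0.03],0],[[0,0,0],[0,0.82,-0.03],0],[[0,0,0],[0,0,0],0],[[0,0,0],[0,0,0],0],[[0,0,0],[0,0,0],0]]'
python3 - <<'E'
from h import *
im,p=cam('wrist','w4.png')
for k,z in [('spool',.046),('spool_knob',.118),('rest',0)]:
    print(k,[(round(d['score'],2),np.round(d['at'],1).tolist(),np.round(ray(p,d['at'],z),4).tolist()[:2]) for d in imaging.place_of(k,'wrist')[:3]])
plan([.598,.186,.25])
u,v=[int(x) for x in imaging.place_of('spool_knob','wrist')[0]['at']]
c=im[v-60:v+60,u-75:u+75,::-1]
cv2.imwrite('pics/w4c.png',cv2.resize(cv2.convertScaleAbs(c,alpha=1.6,beta=20),None,fx=5,fy=5,interpolation=cv2.INTER_CUBIC)); print(u-75,v-60)
np.savez('w4p.npz',**{k:p[k] for k in('R','t','mtx')})
E
```

```text
t: 10.55
position: [0.5977, 0.1866, 0.2818]
tcp_rot: [-1.821, 1.57, 2.777]
force: [0.2, -0.0, 1.2]
gripper_width: 0.0853
spool [(0.8, [276.5, 181.3], [0.5941, 0.1856])]
spool_knob [(0.71, [278.8, 197.8], [0.597, 0.1853])]
rest [(0.94, [146.9, 70.0], [0.4535, 0.329]), (0.93, [49.3, 157.6], [0.301, 0.2407]), (0.64, [401.5, 183.6], [0.7585, 0.1531])]
t 10.75 pos [0.598  0.1865 0.282 ] down [ 0.  0. -1.] ydir deg -6.57 q [-0.24  0.77 -0.26  1.22  0.2   1.18 -0.62] F [-0.3  0.3  0.8] w 0.0852
  shift units (current axes) [0.8   0.001 0.013]
203 137
```

View pics/w4c.png

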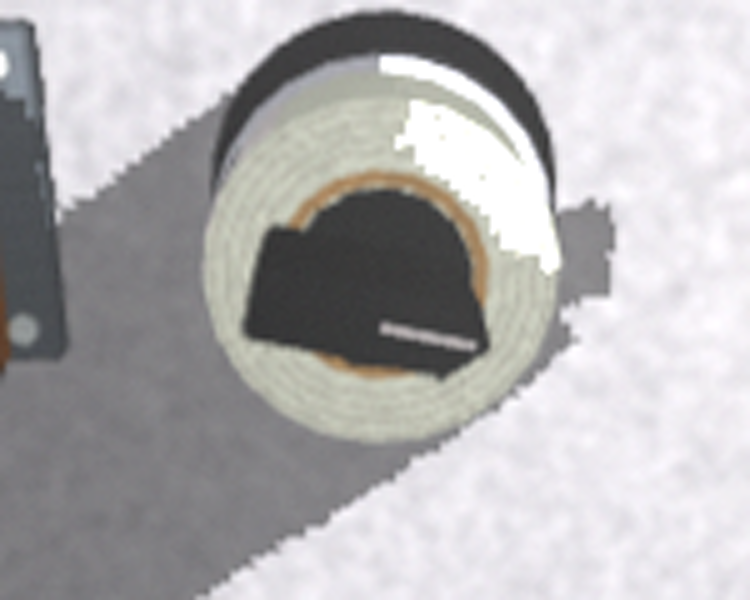

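Run:
```python
from h import *
p=np.load('w4p.npz'); r=lambda c,z:ray(p,(203+c[0]/5-.4,137+c[1]/5-.4),z)
def hd(a,b): d=b-a; return np.degrees(np.arctan2(d[1],d[0])).round(2),np.hypot(d[0],d[1]).round(4)
A=r((378,327),.132);B=r((475,346),.132);N=r((489,350),.132);C=r((247,336),.132);D=r((440,378),.132)
print(A.round(4),B.round(4),hd(A,B),'nose',N.round(4),'side edge',C.round(4),D.round(4),hd(C,D))
for h in [hd(A,B)[0],hd(C,D)[0]]:
    d=np.array([np.cos(np.radians(h)),np.sin(np.radians(h))]); n=np.array([-d[1],d[0]])
    print(h,'axis from nose',(N[:2]-.021*d).round(4),' from corner C',(C[:2]+.025*d+.008*n).round(4),'nose-to-C along/across',((N-C)[:2]@d).round(4),((N-C)[:2]@n).round(4))
# roll top circle centre z=.095
m=(382,268); print('roll centre',r(m,.095).round(4))
```

```text
[0.5965 0.1853 0.132 ] [0.614  0.1796 0.132 ] (np.float64(-18.1), np.float64(0.0183)) nose [0.6165 0.1785 0.132 ] side edge [0.5723 0.1863 0.132 ] [0.6069 0.1741 0.132 ] (np.float64(-19.44), np.float64(0.0367))
-18.1 axis from nose [0.5965 0.185 ]  from corner C [0.5985 0.1862] nose-to-C along/across 0.0444 0.0063
-19.44 axis from nose [0.5966 0.1855]  from corner C [0.5985 0.1855] nose-to-C along/across 0.0442 0.0073
roll centre [0.5974 0.1869 0.095 ]
```

```bash
python3 -m creep '[[[1,0,0],[0,0,0],0],[[1,0,0],[0,0,0],0],[[1,0,0],[0,0,0],0],[[1,0,0],[0,0,0],0],[[1,0,0],[0,0,0],0],[[1,0,0],[0,0,0],0],[[1,0,0],[0,0,0],0],[[1,0,0],[0,0,0],0],[[1,0,0],[0,0,0],0]]'
python3 -m creep '[[[1,0,0],[0,0,0],0],[[1,0,0],[0,0,0],0],[[1,0,0],[0,0,0],0],[[1,0,0],[0,0,0],0],[[1,0,0],[0,0,0],0],[[1,0,0],[0,0,0],0],[[1,0,0],[0,0,0],0],[[1,0,0],[0,0,0],0],[[0,0,0],[0,0,0],0],[[0,0,0],[0,0,0],0]]'
python3 - <<'E'
from h import *
im,p=cam('wrist','w5.png')
for k,z in [('spool',.046),('spool_knob',.118)]:
    print(k,[(round(d['score'],2),np.round(d['at'],1).tolist(),np.round(ray(p,d['at'],z),4).tolist()[:2]) for d in imaging.place_of(k,'wrist')[:3]])
plan([.5972,.1855,.121],np.radians(-109))
u,v=[int(x) for x in proj(p,[.597,.1855,.118])]
c=im[v-60:v+60,u-75:u+75,::-1]
cv2.imwrite('pics/w5c.png',cv2.resize(cv2.convertScaleAbs(c,alpha=1.6,beta=20),None,fx=5,fy=5,interpolation=cv2.INTER_CUBIC)); print(u-75,v-60)
np.savez('w5p.npz',**{k:p[k] for k in('R','t','mtx')})
E
```

```text
t: 11.7
position: [0.5982, 0.1864, 0.2818]
tcp_rot: [-2.368, 1.571, 1.282]
force: [-0.0, 0.4, -0.2]
gripper_width: 0.0854
t: 12.7
position: [0.5983, 0.1865, 0.2817]
tcp_rot: [-1.44, 1.571, 1.38]
force: [-0.4, 0.2, -0.1]
gripper_width: 0.0852
spool [(0.94, [283.5, 179.8], [0.5967, 0.1838])]
spool_knob [(0.77, [283.5, 198.0], [0.5951, 0.1852]), (0.65, [321.7, 364.0], [0.3904, 0.2056]), (0.44, [435.9, 224.9], [0.521, 0.0503])]
t 12.85 pos [0.5984 0.1863 0.2817] down [ 0.  0. -1.] ydir deg -108.48 q [-0.45  0.78  0.23  1.23 -0.18  1.16 -2.11] F [ 0.6 -0.7  0.2] w 0.0854
  shift units (current axes) [4.018 0.029 0.021]
  turn units [0.086 0.    0.002]  shift after turn [4.018 0.028 0.021]
207 136
```

View pics/w5c.png

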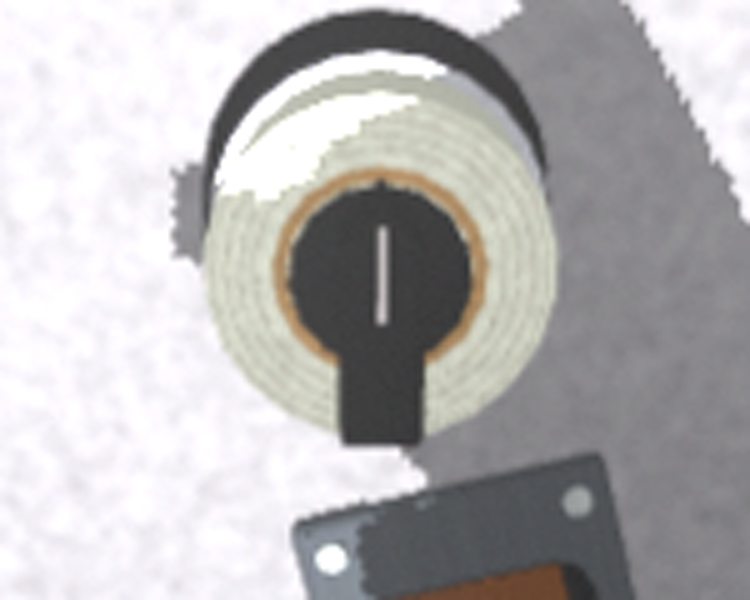

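```bash
python3 -m creep '[[[0.12,0,0],[0.7,0.02,0.02],0],[[0,0,0],[0.7,0,0],0],[[0,0,0],[0.7,0,0],0],[[0,0,0],[0.7,0,0],0],[[0,0,0],[0.7,0,0],0],[[0,0,0],[0.5,0,0],0],[[0,0,0],[0,0,0],0],[[0,0,0],[0,0,0],0]]' 60
python3 -m creep '[[[0,0,0],[0,0,0],1],[[0,0,0],[0,0,0],1],[[0,0,0],[0,0,0],1],[[0,0,0],[0,0,0],1],[[0,0,0],[0,0,0],1],[[0,0,0],[0,0,0],1],[[0,0,0],[0,0,0],1],[[0,0,0],[0,0,0],1],[[0,0,0],[0,0,0],1],[[0,0,0],[0,0,0],1]]' 60
python3 - <<'E'
from h import *
plan([.5972,.1855,.121],np.radians(-109))
E
```

```text
t: 13.65
position: [0.5976, 0.1859, 0.1223]
tcp_rot: [-2.263, 1.57, 0.543]
force: [0.7, 0.3, 1.3]
gripper_width: 0.0852
t: 14.65
position: [0.5973, 0.1858, 0.1217]
tcp_rot: [0.998, 1.571, -2.48]
force: [-1.2, -2.9, 2.2]
gripper_width: 0.0153
t 14.65 pos [0.5973 0.1858 0.1217] down [-0. -0. -1.] ydir deg -109.32 q [-0.44  0.95  0.19  1.43 -0.22  0.78 -2.08] F [-1.2 -2.9  2.2] w 0.0153
  shift units (current axes) [0.017 0.008 0.001]
  turn units [-0.053  0.    -0.001]  shift after turn [0.017 0.008 0.001]
```

```bash
python3 -m creep '[[[0,0,0],[-0.2,0,0],1],[[0,0,0],[-0.4,0,0],1],[[0,0,0],[-0.7,0,0],1],[[0,0,0],[-0.7,0,0],1],[[0,0,0],[-0.7,0,0],1],[[0,0,0],[-0.7,0,0],1],[[0,0,0],[-0.5,0,0],1],[[0,0,0],[0,0,0],1],[[0,0,0],[0,0,0],1]]' 80
python3 - <<'E'
from h import *
plan([.5228,-.219,.28],np.radians(-100.4))
im,p=cam('wrist')
P,R,s=tool(); d=P-[0,0,.1217-.118]
for k in ('spool_knob','spool_tip','spool'):
    print(k,[(round(x['score'],2),np.round(x['at'],1).tolist()) for x in imaging.place_of(k,'wrist')[:2]], proj(p,P-[0,0,.0037+{'spool_knob':0,'spool':.072,'spool_tip':.11}[k]]).round(1))
E
```

```text
t: 15.55
position: [0.5971, 0.186, 0.2771]
tcp_rot: [-0.117, 1.57, 2.687]
force: [0.0, -0.4, -4.4]
gripper_width: 0.015
t 15.55 pos [0.5971 0.186  0.2771] down [-0.001  0.    -1.   ] ydir deg -109.3 q [-0.45  0.78  0.23  1.24 -0.18  1.14 -2.12] F [ 0.  -0.4 -4.4] w 0.015
  shift units (current axes) [-0.074 10.17  -1.594]
  turn units [-1.484e+00  5.000e-03  1.000e-03]  shift after turn [-7.3000e-02  1.0294e+01 -1.0000e-03]
spool_knob [(0.81, [282.0, 283.6]), (0.37, [439.3, 221.2])] [282.9 284.9]
spool_tip [] [281.6 211.6]
spool [(0.85, [280.0, 230.9])] [281.9 228.8]
```

```bash
python3 -m creep '[[[0,0,0],[0,0.5,-0.08],1],[[0,0,0],[0,0.9,-0.14],1],[[0,0,0],[0,0.9,-0.14],1],[[0,0,0],[0,0.9,-0.14],1],[[0,0,0],[0,0.9,-0.14],1],[[0,0,0],[0,0.9,-0.14],1],[[0,0,0],[0,0.9,-0.14],1],[[0,0,0],[0,0.9,-0.14],1],[[0,0,0],[0,0.9,-0.14],1],[[0,0,0],[0,0.9,-0.14],1],[[0,0,0],[0,0.9,-0.14],1],[[0,0,0],[0,0.67,-0.11],1]]' 80
python3 -m creep '[[[-0.75,0,0],[0,0,0],1],[[-0.75,0,0],[0,0,0],1],[[0,0,0],[0,0,0],1],[[0,0,0],[0,0,0],1]]' 80
python3 - <<'E'
from h import *
plan([.5228,-.219,.28],np.radians(-100.4))
im,p=cam('wrist','w6.png')
P,R,s=tool()
for k,z in [('hub',.092),('spool',P[2]-.0757),('spool_knob',P[2]-.0037)]:
    print(k,[(round(d['score'],2),np.round(d['at'],1).tolist(),np.round(ray(p,d['at'],z),4).tolist()[:2]) for d in imaging.place_of(k,'wrist')[:3]])
im,p=cam('top')
for k,z in [('spool',P[2]-.0757),('spool_knob',P[2]-.0037)]:
    print(k,[(round(d['score'],2),np.round(d['at'],1).tolist(),np.round(ray(p,d['at'],z),4).tolist()[:2]) for d in imaging.place_of(k,'top')[:3]])
im,p=cam('scene','s6.png')
for k,z in [('spool_tip',P[2]-.1137),('hub',.092)]:
    print(k,[(round(d['score'],2),np.round(d['at'],1).tolist(),np.round(ray(p,d['at'],z),4).tolist()[:2]) for d in imaging.place_of(k,'scene')[:3]])
E
```

```text
t: 16.95
position: [0.5219, -0.2214, 0.2771]
tcp_rot: [0.654, 1.57, -2.826]
force: [1.3, 1.1, -3.0]
gripper_width: 0.0148
t: 17.35
position: [0.5227, -0.219, 0.2773]
tcp_rot: [-0.452, 1.57, 2.507]
force: [1.1, 1.2, -3.2]
gripper_width: 0.0148
t 17.35 pos [ 0.5227 -0.219   0.2773] down [-0.001  0.    -1.   ] ydir deg -100.45 q [ 0.27  0.67  0.13  1.47 -0.1   1.   -1.32] F [ 1.1  1.2 -3.2] w 0.0148
  shift units (current axes) [-0.068 -0.    -0.002]
  turn units [-0.008  0.006  0.003]  shift after turn [-0.068 -0.    -0.002]
hub []
spool [(0.93, [284.3, 231.2], [0.521, -0.2205])]
spool_knob [(0.58, [11.7, 282.3], [0.5476, -0.0945]), (0.55, [279.9, 286.2], [0.5227, -0.2177])]
spool [(0.56, [433.8, 253.4], [0.418, -0.3874]), (0.53, [361.9, 214.3], [0.5188, -0.2156])]
spool_knob []
spool_tip [(0.79, [247.6, 165.1], [0.5244, -0.2297]), (0.64, [203.5, 176.5], [0.6761, -0.2405]), (0.2, [269.9, 197.7], [0.5545, -0.0365])]
hub [(0.82, [252.2, 183.7], [0.5136, -0.2213]), (0.32, [242.7, 166.7], [0.4908, -0.331])]
```

View pics/w6.png

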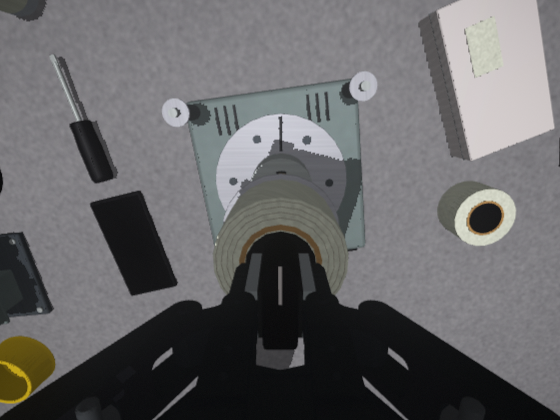

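```bash
python3 -m creep '[[[0,0,0],[0.5,0,0],1],[[0,0,0],[0.5,0,0],1],[[0,0,0],[0.5,0,0],1],[[0,0,0],[0.2,0,0],1],[[0,0,0],[0,0,0],1],[[0,0,0],[0,0,0],1]]' 80
python3 -m creep '[[[0,0,0],[0.06,0,0],1],[[0,0,0],[0.06,0,0],1],[[0,0,0],[0.06,0,0],1],[[0,0,0],[0.06,0,0],1],[[0,0,0],[0,0,0],1]]' 80
python3 -c "
from h import *
plan([.5228,-.219,.1677],np.radians(-100.4))"
```

```text
t: 18.45
position: [0.5231, -0.2192, 0.2104]
tcp_rot: [2.974, 1.57, -0.348]
force: [-0.0, -0.3, -3.5]
gripper_width: 0.0145
t: 18.95
position: [0.5227, -0.219, 0.1997]
tcp_rot: [-0.349, 1.57, 2.613]
force: [-0.0, -0.4, -2.8]
gripper_width: 0.0149
t 18.95 pos [ 0.5227 -0.219   0.1997] down [-0.  0. -1.] ydir deg -100.32 q [ 0.28  0.76  0.11  1.59 -0.11  0.8  -1.31] F [-0.  -0.4 -2.8] w 0.0149
  shift units (current axes) [ 0.8   -0.001 -0.003]
  turn units [0.014 0.005 0.002]  shift after turn [ 0.8   -0.001 -0.002]
```

```bash
python3 -m creep '[[[0,0,0],[0.06,0,0],1],[[0,0,0],[0.06,0,0],1],[[0,0,0],[0.06,0,0],1],[[0,0,0],[0,0,0],1]]' 80
python3 -m creep '[[[0,0,0],[0.05,0,0],1],[[0,0,0],[0.05,0,0],1],[[0,0,0],[0.05,0,0],1],[[0,0,0],[0,0,0],1]]' 80
```

```text
t: 19.35
position: [0.5227, -0.219, 0.1924]
tcp_rot: [-0.358, 1.57, 2.603]
force: [-0.6, 0.4, -3.6]
gripper_width: 0.0147
t: 19.75
position: [0.5227, -0.219, 0.1865]
tcp_rot: [-0.39, 1.57, 2.571]
force: [0.2, 0.1, -3.3]
gripper_width: 0.0147
```

```bash
python3 -m creep '[[[0,0,0],[0.06,0,0],1],[[0,0,0],[0.06,0,0],1],[[0,0,0],[0.06,0,0],1],[[0,0,0],[0.06,0,0],1],[[0,0,0],[0,0,0],1]]' 80
python3 -m creep '[[[0,0,0],[0.06,0,0],1],[[0,0,0],[0.06,0,0],1],[[0,0,0],[0.04,0,0],1],[[0,0,0],[0,0,0],1],[[0,0,0],[0,0,0],1]]' 80
```

```text
t: 20.25
position: [0.5228, -0.2191, 0.1771]
tcp_rot: [-2.265, 1.571, 0.697]
force: [-0.7, 0.2, 3.1]
gripper_width: 0.0153
t: 20.75
position: [0.5228, -0.2191, 0.1709]
tcp_rot: [-2.734, 1.571, 0.228]
force: [-1.2, -0.4, 4.2]
gripper_width: 0.0144
```

```bash
for i in 1; do python3 -m creep '[[[0,0,0],[0.04,0,0],1],[[0,0,0],[0.02,0,0],1],[[0,0,0],[0,0,0],1],[[0,0,0],[0,0,0],1]]' 80; python3 -m creep '[[[0,0,0],[0.025,0,0],1],[[0,0,0],[0,0,0],1],[[0,0,0],[0,0,0],1]]' 80; done
```

```text
t: 21.15
position: [0.5229, -0.2191, 0.1684]
tcp_rot: [-2.555, 1.571, 0.406]
force: [-0.2, 0.1, 4.7]
gripper_width: 0.0146
t: 21.45
position: [0.5229, -0.2192, 0.1677]
tcp_rot: [2.97, 1.57, -0.352]
force: [-0.7, -0.3, 9.8]
gripper_width: 0.015
```

```bash
python3 -m creep '[[[0,0,0],[0.02,0,0],1],[[0,0,0],[0,0,0],1],[[0,0,0],[0,0,0],1]]' 80; python3 -m creep '[[[0,0,0],[0,0,0],1],[[0,0,0],[0,0,0],1],[[0,0,0],[0,0,0],1]]' 80
```

```text
t: 21.75
position: [0.5229, -0.2193, 0.1677]
tcp_rot: [2.892, 1.57, -0.43]
force: [-4.9, 1.3, 24.0]
gripper_width: 0.0145
t: 22.05
position: [0.5229, -0.2193, 0.1676]
tcp_rot: [2.891, 1.57, -0.431]
force: [-5.2, 1.5, 24.1]
gripper_width: 0.0145
```

```bash
python3 -m creep '[[[0,0,0],[-0.011,0,0],1],[[0,0,0],[0,0,0],1],[[0,0,0],[0,0,0],1],[[0,0,0],[0,0,0],1]]' 80
python3 - <<'E'
from h import *
plan([.5228,-.219,.1677],np.radians(-100.4))
P,R,s=tool()
im,p=cam('wrist','w7.png')
for k,z in [('hub',.092),('spool',.092),('spool_knob',.164)]:
    print(k,[(round(d['score'],2),np.round(d['at'],1).tolist(),np.round(ray(p,d['at'],z),4).tolist()[:2]) for d in imaging.place_of(k,'wrist')[:3]])
im,p=cam('scene','s7.png'); u,v=[int(x) for x in proj(p,[.523,-.219,.11])]
cv2.imwrite('pics/s7c.png',cv2.resize(im[v-60:v+50,u-70:u+70,::-1],None,fx=5,fy=5,interpolation=cv2.INTER_CUBIC))
E
```

```text
t: 22.45
position: [0.5229, -0.2192, 0.1677]
tcp_rot: [2.951, 1.57, -0.371]
force: [-3.4, 0.4, 15.9]
gripper_width: 0.0147
t 22.45 pos [ 0.5229 -0.2192  0.1677] down [ 0.001 -0.    -1.   ] ydir deg -100.32 q [ 0.29  0.81  0.11  1.62 -0.12  0.72 -1.3 ] F [-3.4  0.4 15.9] w 0.0147
  shift units (current axes) [-0.001 -0.006  0.003]
  turn units [ 0.013 -0.006 -0.001]  shift after turn [-0.001 -0.006  0.003]
hub []
spool [(0.56, [281.7, 230.7], [0.5219, -0.2191])]
spool_knob [(0.83, [279.5, 285.8], [0.5231, -0.2178])]
```

View pics/s7c.png

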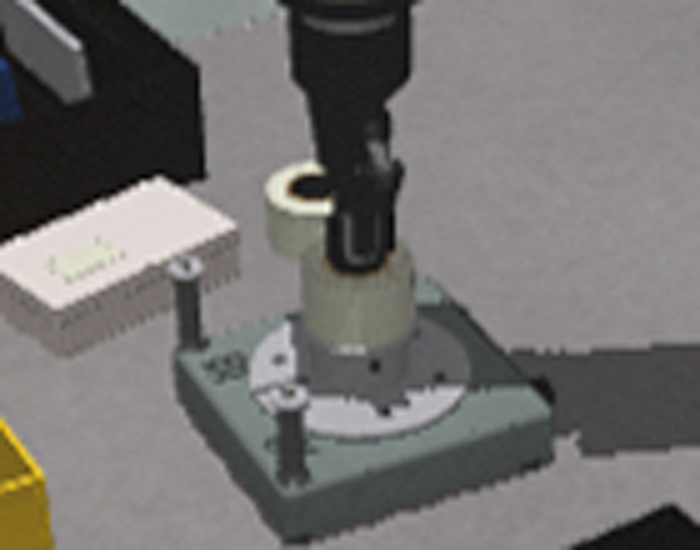

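The flange sits flat on the hub at the predicted home height, with a push of about 16 N and the grip holding. I'm handing the job in.

```bash
python3 -c "
from plant import workorder; print(workorder.close_job())"
```

```text
the job is handed in; nothing more can be done
None
```

The label spool is booked in and seated on the hub. I handed the job in at about 22.5 s with the arm still gripping the knob and pressing down. The hand-in reports no verdict.

- **Trigger:** I squeezed the scanner grip from 54 mm down to 42.3 mm (right in is 43 mm). Then I opened the gripper fully and lifted clear so it could spring back. I did not take a picture to confirm that it sprang back.
- **Spool:** I took it by the knob, carried it to the hub and turned it about 9° to match the black line on the platter. The key slipped into the keyway with no resistance.
- **Last checks:** The gripper stopped at 0.1677 m, the height predicted for fully home. The push was 15.9 N with about 3.4 N of sideways force. The opening was 14.7 mm on the 16 mm knob, with the grip set to 80 N. The last scene picture shows the flange flat on the hub.
- **Disagreements:** The push briefly reached 24 N before I backed it off. The networks did not find the hub in the last wrist picture because the spool covers it. Their spool position agreed with the hub to about 1 mm.
- **Other things:** I steered clear of everything else on the bench and felt no unexpected contact. I did not measure those things again at the end.

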